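# Stack the tea tins on the coaster

## Task

The heating fitter needs room on the sideboard: build the three round tea tins into one pile in the middle of the cork coaster, moving one thing at a time: the widest tin first, then the middle one, then the narrowest, each sitting level inside the rim of the lid below, and last stand the little pig figure upright in the middle of the narrowest tin. Leave the mug, the carton and the remote control where they are.

Things in the scene. Friction and masses are not known exactly. Their poses are not given: they have to be found in the camera images.
- coaster_top (a point): Round cork coaster, 110 mm in diameter, 6 mm thick, lying on the sideboard and fixed to it. The point is the centre of its top face; z up.
- wide_tin_mid (a point): Widest round brass tea tin, upright, 68 mm in diameter, 50 mm high, about 0.16 kg. Its flat lid is at 47 mm and is surrounded by a raised rim 3 mm high, 2.5 mm thick (63 mm across inside). The point is the tin's centre, 25 mm above its underside; z up its axis.
- middle_tin_mid (a point): Middle round brass tea tin, upright, 50 mm in diameter, 62 mm high (the tallest tin), about 0.11 kg. Its flat lid is at 59 mm and is surrounded by a raised rim 3 mm high, 2.5 mm thick (45 mm across inside). The point is the tin's centre, 31 mm above its underside; z up its axis.
- narrow_tin_mid (a point): Narrowest round brass tea tin, upright, 34 mm in diameter, 46 mm high, about 0.06 kg. Its lid is flat, with no rim. The point is the tin's centre, 23 mm above its underside; z up its axis.
- pig_mid (a point): Little sitting pig figure of dull pink glazed pottery, upright, 54 mm high to the top of the head, about 0.06 kg. The body is a round upright barrel 30 mm in diameter and 32 mm high with a flat foot, the head a 28 mm ball above it; the snout points to its -x. The point is 27 mm above the foot, on its axis; z up.
- mug: Bystander: white ceramic mug, 74 mm in diameter, 78 mm high, handle to its +y reaching about 65 mm from the axis. Origin at the centre of its underside.
- carton: Bystander: cardboard carton, 95 (its x) x 65 (its y) x 45 mm high. Origin at the centre of its underside.
- remote: Bystander: black remote control lying flat, 45 (its x) x 150 (its y) x 18 mm high. Origin at the centre of its underside.

How it is judged:
By the outcome, as a careful person would: the job done as asked, in the order asked, and still so for the second after the job is handed in, with the robot touching nothing.
It also fails if it takes over 128 s, if anything falls off the work surface, if the arm or the gripper's body presses on something with over 40 N, if the wrist force passes 120 N, or if a joint passes its speed limit or range.

## Robot

A 6-joint arm with a two-finger parallel gripper is mounted at the origin on the work surface. World frame = base frame: x ahead of the robot, y to its left, z up, the work surface at z = 0. Lengths are in m, angles in rad, forces in N, time in s.
With the tool pointing down it reaches from about 0.25 to 0.775 m from the base axis. Payload 8.9 kg.
Tool frame: the origin (TCP) lies midway between the tips of the shut fingers; the grasp point (between the pads) lies 19 mm behind it; z points along the fingers, y is the line along which they close (so a half turn about z gives the same grasp; the last joint's range is limited). The gripper opens to 85 mm and grips with 20 to 120 N. Pads are 22 mm wide; open, the fingers measure 114 mm over their backs; the gripper's body (76 mm by 85 mm) begins 54 mm behind the grasp point. The pads swing forward as they close: fully open they stand 13 mm farther back than shut.
Start: joints at [-1.276, 0.291, -0.153, 1.127, 0, 1.431], TCP at [0.221, -0.476, 0.231] pointing down, gripper open.
Joint ranges: [-2.52, 2.52], [-0.91, 1.74], [-1.3, 1.37], [-1.96, 2.02], [-1.52, 1.47], [-3.14, 3.14]. Speed limits (rad/s): [2.22, 2.22, 2.79, 3.14, 3.14, 3.14].

## Interface

Orientations are given as a unit quaternion [x, y, z, w].
In Python, from station import ctrl gives the robot as it stands. The module is installed in compiled form; this text tells all that it offers.
- The arm moves only by the tool carry_out, never from a script. Its arguments are lists of equal length, an entry for each row: "linear": the shift along the tool's x, y, z in mm, a list of three; "rot": the turn, a rotation vector about the tool's x, y, z in degrees, a list of three. A call has 1 to 20 rows; each row is the pose to reach, as a shift and turn from the pose commanded when the call began, along the tool's axes at that moment; what a row does not reach only later rows make up. A row lasts 1/12 s, in which the tool goes at most 41.7 mm and 7.16 degrees, less where a joint would pass 70% of its speed; a pose out of reach is approached as far as the arm can. A call with a gripper value outside its range is refused whole. "claw" is the closure, from -1 (fully open) to 1 (shut), so that 0 is half open, set as the call begins (left out, the last holds). The fingers move at their own pace and stop on an object; "newtons" is the grip in N (left out, the last holds). Time passes only in rows, so rows that repeat a pose let the fingers close. It gives the time, the measured TCP pose, the force, the opening and the grip force at its end, in the units of the state.
- ctrl.get_state(): the state, without advancing time (a new reading comes with each control period).
- ctrl.grab_frame(name): name is "scene" or "top"; returns a dict with "color" (420x560x3 uint8, red, green, blue), "camera_matrix" (3x3 intrinsics, pixels), "R" (3x3) and "t" (3): a world point X has camera coordinates R X + t. Camera axes: x right, y down, z forward; pixel columns grow to the right and rows downward; lengths in m; the calibration is good to about 2 mm. A picture is of the moment at which its call begins. There is no depth.
- ctrl.hand_in(): hands the job in; it is judged then, once.
Trained networks look in a picture, given as the dict that the camera call returned (one of the last four; its "shot" number tells which), for a name from the list of things; names that differ only in an ending like _2 or _b are one class to them, and where a whole thing is asked for, a point or a joint stands for the part that bears it (a point fixed in the world has none). Each returns a list of dicts, best first, with "conf" (0 to 1); they miss things now and then, are a little off and sometimes report something else, mostly with a low value. They report only what shows in the picture. A call takes as long as a camera call.
- ctrl.outline_of(query, picture): "pixels" (420x560 bool, what is visible of it) and "rect" ([left, top, width, height] in pixels, round what is visible of it).
The state is a dict: "time_s": time; "joint_positions": joint angles; "qvel": joint speeds; "effort": joint torques, N m; "tcp_pos": TCP position; "tool_rot": TCP orientation; "ft_force": force on the tool from outside, world axes, zero at the start; "wrist_torque": the same for the moment, N m; "width": opening from 0.0 (shut) to 1.0 (fully open); "gripper_force": force on a finger pad.
Only numpy, scipy, OpenCV 4.12 (cv2) and the standard library are available. Lean on these libraries where they do the work, as an engineer would, in place of code of your own. Each camera call takes 0.05 s, during which the arm holds its last target. There are 200 camera calls.

## Working session

There is one attempt and no reset: what is moved stays moved. The work goes in short steps, Python scripts to look and compute and a tool call to move; the robot and the scene stay as the last step left them, time stands still between calls to the robot, and variables do not carry over. Pictures are saved under pics/ and viewed, at most 14 in all, crops included, and the job is handed in when it is done.

Besides the shell and the picture viewer there is one more tool, called as name(argument=value, ...), one argument or row to a line, values as JSON. carry_out: Moves the arm, as the interface text tells. Its arguments: {"type":"object","properties":{"linear":{"type":"array"},"rot":{"type":"array"},"claw":{"type":"number"},"newtons":{"type":"number"}},"required":["linear","rot"]}

```bash
mkdir -p pics; cat > h.py <<'E'
import numpy as np, cv2
from station import ctrl
from scipy.spatial.transform import Rotation as Ro
def ray(f,u,v):
    K=f["camera_matrix"];R=np.array(f["R"]);t=np.array(f["t"])
    d=R.T@np.linalg.solve(np.array(K),[u,v,1.]);return -R.T@t,d
def atz(f,u,v,z):
    c,d=ray(f,u,v);return c+d*(z-c[2])/d[2]
def proj(f,X):
    p=np.array(f["camera_matrix"])@(np.array(f["R"])@np.asarray(X)+np.array(f["t"]));return p[:2]/p[2]
def save(f,n,crop=None,s=1):
    im=f["color"][:,:,::-1]
    if crop: a,b,c,d=crop; im=im[b:d,a:c]
    cv2.imwrite(n,cv2.resize(im,None,fx=s,fy=s,interpolation=cv2.INTER_CUBIC))
E
python3 - <<'E'
from h import *
s=ctrl.get_state();print({k:np.round(v,3) for k,v in s.items()})
for n in("scene","top"):
    f=ctrl.grab_frame(n);save(f,f"pics/{n}0.png")
    print(n,"cam",-np.array(f["R"]).T@f["t"],np.round(np.array(f["R"])[2],2))
    for q in["coaster_top","wide_tin_mid","middle_tin_mid","narrow_tin_mid","pig_mid","mug","carton","remote"]:
        print(q,[(round(o["conf"],2),o["rect"],np.round(np.argwhere(o["pixels"]).mean(0)[::-1],1)) for o in ctrl.outline_of(q,f)[:3]])
E
```

```text
{'time_s': np.float64(0.0), 'joint_positions': array([-1.276,  0.291, -0.154,  1.127,  0.   ,  1.431]), 'qvel': array([-0.001,  0.   ,  0.001,  0.001,  0.003, -0.001]), 'effort': array([ 3.0000e-03, -5.3715e+01,  3.3136e+01,  1.6000e-02, -0.0000e+00,
        0.0000e+00]), 'tcp_pos': array([ 0.221, -0.476,  0.231]), 'tool_rot': array([ 0.977,  0.215, -0.   , -0.001]), 'ft_force': array([ 0.481,  0.179, -0.12 ]), 'wrist_torque': array([ 0.042, -0.013, -0.009]), 'gripper_force': np.float64(0.0), 'width': np.float64(1.005)}
scene cam [1.05375946 0.14375517 0.64757139] [-0.6  -0.19 -0.78]
coaster_top [(0.56, [393.1, 176.4, 54.8, 42.0], array([418.6, 196.4]))]
wide_tin_mid [(0.85, [280.8, 153.0, 32.0, 34.8], array([294.7, 168.8])), (0.63, [327.9, 237.3, 18.7, 30.7], array([335.3, 251.3]))]
middle_tin_mid [(0.96, [184.3, 127.3, 30.4, 38.0], array([199. , 145.4]))]
narrow_tin_mid [(0.93, [219.9, 221.4, 24.1, 23.0], array([231.2, 232. ]))]
pig_mid [(0.91, [327.0, 237.2, 18.9, 29.3], array([335.1, 251.2]))]
mug [(0.8, [425.8, 239.9, 63.7, 64.2], array([452.6, 269.6]))]
carton [(0.58, [94.9, 16
[... 331 characters left out ...]
, 47.3], array([175.6, 293.9]))]
wide_tin_mid [(0.63, [284.3, 264.7, 33.4, 33.8], array([299.2, 279.7]))]
middle_tin_mid [(0.74, [393.2, 263.8, 31.7, 28.4], array([407.6, 276.2])), (0.42, [227.5, 187.8, 20.3, 16.6], array([236. , 196.3])), (0.24, [423.4, 169.9, 44.1, 50.1], array([444.2, 193.1]))]
narrow_tin_mid []
pig_mid [(0.48, [228.1, 184.8, 17.3, 20.7], array([236.2, 196.4]))]
mug [(0.86, [108.0, 183.9, 55.3, 39.3], array([137.4, 203.6]))]
carton [(0.68, [423.1, 166.7, 42.3, 54.7], array([443.9, 192.8])), (0.39, [251.8, 123.6, 70.3, 26.1], array([286. , 137.6]))]
remote [(0.73, [253.8, 124.5, 71.4, 27.9], array([286.2, 137.5])), (0.73, [321.8, 178.6, 17.7, 17.9], array([329. , 184.8]))]
```

View pics/scene0.png

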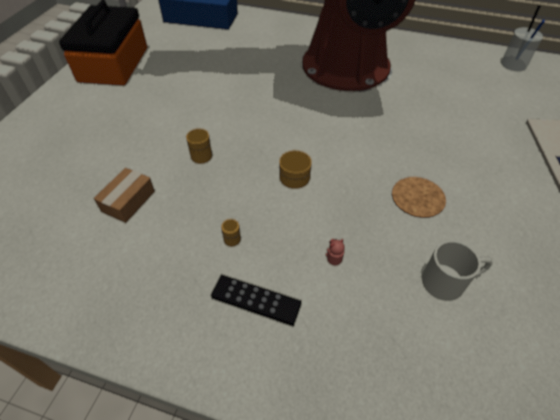

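View pics/top0.png

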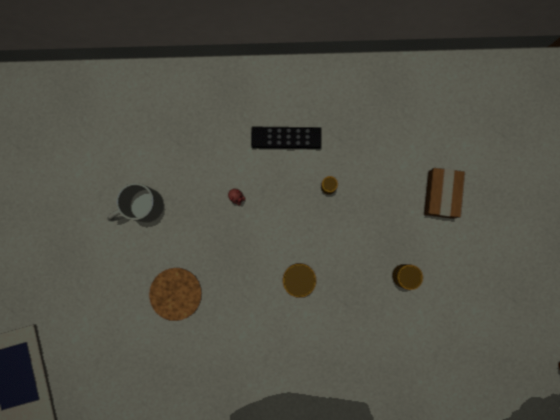

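The scene view shows the wide tin at (295,169), middle tin (199,145), narrow tin (231,232), pig (335,251) and coaster (419,197). In the top view they are at (299,280), (408,276), (330,185), (236,196) and (176,294). The networks agree, except that the top view's narrow tin was reported only as "remote".

```bash
cat >> h.py <<'E'
from scipy.optimize import least_squares
a=np.linspace(0,2*np.pi,48,endpoint=False)
def ring(r,z): return np.c_[r*np.cos(a),r*np.sin(a),0*a+z]
def cyl(d,h): return np.r_[ring(d/2,0),ring(d/2,h)]
SH={"coaster_top":cyl(.11,.006),"wide_tin_mid":cyl(.068,.05),"middle_tin_mid":cyl(.05,.062),"narrow_tin_mid":cyl(.034,.046),
"pig_mid":np.r_[cyl(.03,.032),*[ring((.014**2-(z-.04)**2)**.5,z) for z in(.032,.036,.04,.044,.048,.052)]]}
def cen(f,P):
    px=np.array([proj(f,p) for p in P]).astype(np.float32)
    m=cv2.moments(cv2.convexHull(px));return np.array([m["m10"],m["m01"]])/m["m00"]
def fit(q,obs,z0=0,x0=(.5,0)):
    """obs: list of (frame, centroid px)"""
    fun=lambda p:np.concatenate([cen(f,SH[q]+[p[0],p[1],z0])-c for f,c in obs])
    s=least_squares(fun,x0,diff_step=1e-4);return s.x,s.fun
def colmask(f,c,r=28):
    """saturated pixels' blob nearest pixel c -> centroid"""
    hsv=cv2.cvtColor(f["color"],cv2.COLOR_RGB2HSV)
    m=(hsv[:,:,1]>95).astype(np.uint8)
    n,l,st,ce=cv2.connectedComponentsWithStats(m)
    k=[i for i in range(1,n) if st[i,4]>40];i=min(k,key=lambda i:np.hypot(*(ce[i]-c)))
    return ce[i],st[i]
E
python3 - <<'E'
from h import *
C={"coaster_top":((418.6,196.4),(175.6,293.9)),"wide_tin_mid":((294.7,168.8),(299.2,279.7)),"middle_tin_mid":((199,145.4),(407.6,276.2)),"narrow_tin_mid":((231.2,232),(329,184.8)),"pig_mid":((335.1,251.2),(236.2,196.4))}
fs=[ctrl.grab_frame("scene"),ctrl.grab_frame("top")]
for q,c in C.items():
    print(q,*[np.round(v,4) for v in fit(q,list(zip(fs,c)))])
    m=[colmask(f,x) for f,x in zip(fs,c)]
    print("   col",[(np.round(x[0],1),x[1]) for x in m],*[np.round(v,4) for v in fit(q,[(f,x[0]) for f,x in zip(fs,m)])])
print(atz(fs[1],137,203,.04),atz(fs[1],444,193,.045),atz(fs[1],286,137,.018))
E
```

```text
coaster_top [0.4348 0.2453] [-0.8369  0.9885 -0.6119  0.8   ]
   col [(array([418.4, 196.8]), array([ 392,  177,   54,   40, 1632], dtype=int32)), (array([174.9, 293.9]), array([ 149,  268,   53,   53, 2165], dtype=int32))] [0.4352 0.2459] [-0.3978  0.8301 -0.2     0.6409]
wide_tin_mid [ 0.4604 -0.0136] [-0.6106  1.0299 -0.3218  0.8414]
   col [(array([294.7, 168.8]), array([280, 151,  31,  37, 994], dtype=int32)), (array([299., 280.]), array([283, 263,  33,  35, 912], dtype=int32))] [ 0.4601 -0.0134] [-0.4309  0.9287 -0.1821  0.7251]
middle_tin_mid [ 0.4623 -0.2318] [-0.5883  0.9491 -0.2946  0.7979]
   col [(array([199. , 145.3]), array([186, 129,  26,  34, 664], dtype=int32)), (array([407.6, 276.4]), array([393, 264,  30,  26, 625], dtype=int32))] [ 0.4619 -0.2318] [-0.5168  0.9468 -0.2354  0.7658]
narrow_tin_mid [ 0.6523 -0.0798] [-0.6973  0.8487 -0.462   1.0505]
   col [(array([230.7, 232. ]), array([222, 219,  18,  27, 389], dtype=int32)), (array([329. , 184.5]), array([321, 176,  17,  18, 244], dtype=int32))] [ 0.6528 -0.0803] [-0.5204  0.9913 -0.2383  1.0934]
pig_mid [0.6334 0.1139] [-0.5979  1.0866 -0.3256  1.1804]
   col [(array([335.3, 251.5]), array([327, 240,  17,  25, 331], dtype=int32)), (array([235.7, 196.2]), array([228, 189,  17,  16, 178], dtype=int32))] [0.6339 0.1146] [-0.4765  1.122  -0.1757  1.1808]
[0.62462533 0.31435124 0.04      ] [ 0.62945293 -0.31178591  0.045     ] [0.76005726 0.00635151 0.018     ]
```

```bash
cat >> h.py <<'E'
def go(p,yaw=None):
    s=ctrl.get_state();R=Ro.from_quat(s["tool_rot"]);m=R.as_matrix()
    print("tcp",np.round(s["tcp_pos"],4),"yaw",np.degrees(np.arctan2(m[1,0],m[0,0])).round(2),"z",np.round(m[:,2],4),"w",round(s["width"],3),"F",np.round(s["ft_force"],1),"t",round(s["time_s"],1))
    print("shift mm",np.round(m.T@(np.array(p)-s["tcp_pos"])*1e3,1))
    if yaw is not None:
        y=np.radians(yaw);T=Ro.from_matrix(np.array([[np.cos(y),np.sin(y),0],[np.sin(y),-np.cos(y),0],[0,0,-1]]))
        print("rot deg",np.degrees((R.inv()*T).as_rotvec()).round(2))
E
python3 -c "
from h import *
go([.460,-.0135,.12],90)"
```

```text
tcp [ 0.2207 -0.4764  0.2313] yaw 24.86 z [ 0.e+00 -1.e-04 -1.e+00] w 1.0 F [-0.   1.4  0.6] t 1.0
shift mm [ 411.7 -319.4  111.3]
rot deg [  0.     0.   -65.14]
```

carry_out(
  linear=[
    [412, -319, 111],
    [412, -319, 111],
    [412, -319, 111],
    [412, -319, 111],
    [412, -319, 111],
    [412, -319, 111],
    [412, -319, 111],
    [412, -319, 111],
    [412, -319, 111],
    [412, -319, 111],
    [412, -319, 111],
    [412, -319, 111],
    [412, -319, 111],
    [412, -319, 111],
    [412, -319, 111],
    [412, -319, 111],
    [412, -319, 111],
    [412, -319, 111],
  ],
  rot=[
    [0, 0, -65.1],
    [0, 0, -65.1],
    [0, 0, -65.1],
    [0, 0, -65.1],
    [0, 0, -65.1],
    [0, 0, -65.1],
    [0, 0, -65.1],
    [0, 0, -65.1],
    [0, 0, -65.1],
    [0, 0, -65.1],
    [0, 0, -65.1],
    [0, 0, -65.1],
    [0, 0, -65.1],
    [0, 0, -65.1],
    [0, 0, -65.1],
    [0, 0, -65.1],
    [0, 0, -65.1],
    [0, 0, -65.1],
  ],
  claw=-1,
  newtons=30,
)

```text
time_s: 2.5
tcp_pos: [0.4603, -0.0149, 0.1206]
tool_rot: [0.708, 0.706, 0.0, 0.0]
ft_force: [0.2, -0.7, 0.3]
width: 1.0
gripper_force: 0.0
```

```bash
python3 -c "
from h import *
go([.460,-.0135,.01],90)"
```

```text
tcp [ 0.4603 -0.0149  0.1206] yaw 89.85 z [ 4.e-04 -3.e-04 -1.e+00] w 1.0 F [ 0.2 -0.7  0.3] t 2.5
shift mm [  1.4  -0.3 110.6]
rot deg [ 0.02  0.01 -0.15]
```

carry_out(
  linear=[
    [1, 0, 30],
    [1, 0, 60],
    [1, 0, 80],
    [1, 0, 95],
    [1, 0, 104],
    [1, 0, 109],
    [1, 0, 110],
    [1, 0, 110],
  ],
  rot=[
    [0, 0, 0],
    [0, 0, 0],
    [0, 0, 0],
    [0, 0, 0],
    [0, 0, 0],
    [0, 0, 0],
    [0, 0, 0],
    [0, 0, 0],
  ],
)

```text
time_s: 3.17
tcp_pos: [0.4608, -0.0132, 0.0107]
tool_rot: [0.708, 0.707, 0.0, 0.0]
ft_force: [0.7, -0.4, -0.2]
width: 0.995
gripper_force: 0.0
```

carry_out(
  linear=[
    [0, 0, 0],
    [0, 0, 0],
    [0, 0, 0],
    [0, 0, 0],
    [0, 0, 0],
    [0, 0, 0],
    [0, 0, 0],
    [0, 0, 0],
    [0, 0, 0],
    [0, 0, 0],
  ],
  rot=[
    [0, 0, 0],
    [0, 0, 0],
    [0, 0, 0],
    [0, 0, 0],
    [0, 0, 0],
    [0, 0, 0],
    [0, 0, 0],
    [0, 0, 0],
    [0, 0, 0],
    [0, 0, 0],
  ],
  claw=1,
  newtons=30,
)

```text
time_s: 4.0
tcp_pos: [0.461, -0.0129, 0.0113]
tool_rot: [0.707, 0.707, 0.0, 0.001]
ft_force: [-1.4, -1.0, 5.7]
width: 0.791
gripper_force: 32.3
```

```bash
python3 -c "
from h import *
go([.435,.2455,.016],90)
f=ctrl.grab_frame('scene');save(f,'pics/g1.png',(230,60,370,220),4)"
```

```text
tcp [ 0.461  -0.0129  0.0113] yaw 89.96 z [ 1.5e-03 -6.0e-04 -1.0e+00] w 0.791 F [-1.4 -1.   5.7] t 4.0
shift mm [258.4 -26.2  -4.9]
rot deg [ 0.08  0.04 -0.04]
```

View pics/g1.png

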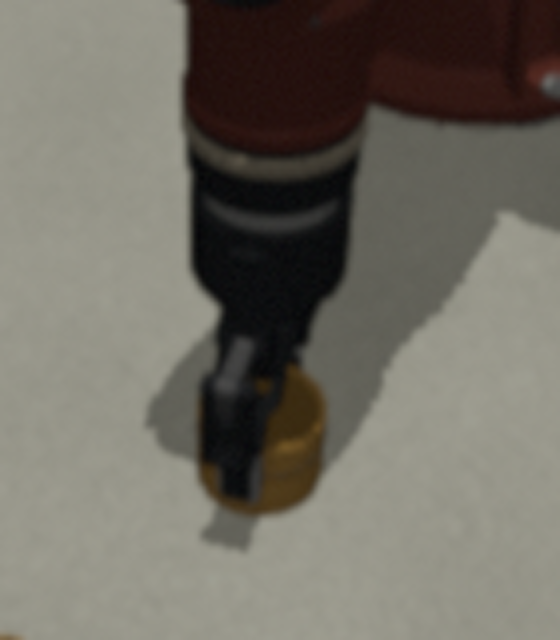

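carry_out(
  linear=[
    [0, 0, -10],
    [0, 0, -30],
    [10, -1, -50],
    [30, -3, -60],
    [60, -6, -60],
    [90, -9, -60],
    [120, -12, -60],
    [150, -15, -60],
    [180, -18, -60],
    [205, -20, -60],
    [225, -22, -60],
    [240, -24, -60],
    [250, -25, -60],
    [256, -26, -60],
    [258, -26, -60],
    [258, -26, -60],
    [258, -26, -60],
  ],
  rot=[
    [0, 0, 0],
    [0, 0, 0],
    [0, 0, 0],
    [0, 0, 0],
    [0, 0, 0],
    [0, 0, 0],
    [0, 0, 0],
    [0, 0, 0],
    [0, 0, 0],
    [0, 0, 0],
    [0, 0, 0],
    [0, 0, 0],
    [0, 0, 0],
    [0, 0, 0],
    [0, 0, 0],
    [0, 0, 0],
    [0, 0, 0],
  ],
)

```text
time_s: 5.47
tcp_pos: [0.4347, 0.2446, 0.0704]
tool_rot: [0.708, 0.707, -0.0, 0.0]
ft_force: [-0.2, 0.2, -1.5]
width: 0.786
gripper_force: 34.4
```

```bash
python3 -c "
from h import *
go([.435,.2455,.017],90)
for n in('scene','top'):
  f=ctrl.grab_frame(n)
  for q in('wide_tin_mid','coaster_top'):
    for o in ctrl.outline_of(q,f)[:2]: print(n,q,round(o['conf'],2),o['rect'])
    print(proj(f,[.435,.2455,.055]).round(1), proj(f,[.435,.2455,.117]).round(1))
  save(f,'pics/w_%s.png'%n,(330,100,490,240) if n=='scene' else (100,220,260,360),3)"
cd pics; python3 -c "
import cv2,numpy as np
cv2.imwrite('w.png',cv2.resize(np.hstack([cv2.imread('w_scene.png'),cv2.imread('w_top.png')]),(800,350)))"
```

```text
tcp [0.4347 0.2446 0.0704] yaw 89.92 z [-0.e+00 -3.e-04 -1.e+00] w 0.786 F [-0.2  0.2 -1.5] t 5.5
shift mm [ 0.9  0.3 53.4]
rot deg [-0.    0.02 -0.08]
scene wide_tin_mid 0.66 [407.7, 145.9, 43.9, 41.4]
[424.5 179.4] [433.7 156.4]
scene coaster_top 0.93 [389.6, 177.1, 57.0, 42.1]
[424.5 179.4] [433.7 156.4]
top wide_tin_mid 0.71 [167.5, 279.9, 16.2, 36.4]
[168.3 296.7] [159.2 299.7]
top coaster_top 0.88 [167.4, 268.3, 33.7, 52.9]
[168.3 296.7] [159.2 299.7]
```

View pics/w.png

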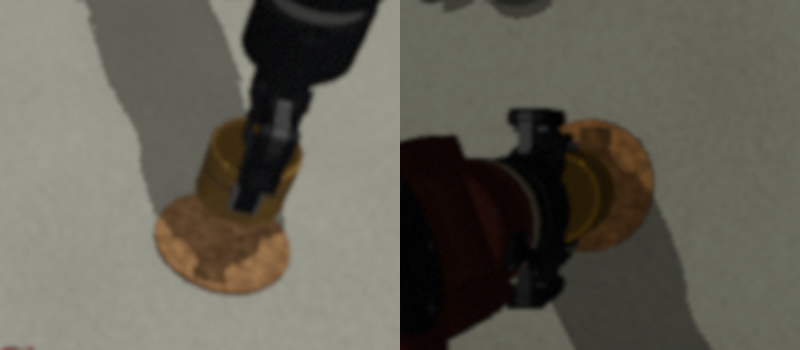

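The tin hangs upright over the coaster, with its centre near (427,168) in the scene view and in line with the coaster. Next I lower it.

carry_out(
  linear=[
    [1, 0, 15],
    [1, 0, 30],
    [1, 0, 42],
    [1, 0, 48],
    [1, 0, 51],
    [1, 0, 52],
    [1, 0, 53],
    [1, 0, 53],
  ],
  rot=[
    [0, 0, 0],
    [0, 0, 0],
    [0, 0, 0],
    [0, 0, 0],
    [0, 0, 0],
    [0, 0, 0],
    [0, 0, 0],
    [0, 0, 0],
  ],
)

```text
time_s: 6.43
tcp_pos: [0.435, 0.2464, 0.0177]
tool_rot: [0.707, 0.707, 0.0, 0.0]
ft_force: [0.0, -0.2, -1.7]
width: 0.789
gripper_force: 34.4
```

carry_out(
  linear=[
    [0, 0, 0.5],
    [0, 0, 1],
    [0, 0, 1],
  ],
  rot=[
    [0, 0, 0],
    [0, 0, 0],
    [0, 0, 0],
  ],
)

```text
time_s: 6.68
tcp_pos: [0.4351, 0.2465, 0.0174]
tool_rot: [0.707, 0.707, 0.001, 0.0]
ft_force: [-1.9, -1.6, 9.1]
width: 0.788
gripper_force: 35.5
```

carry_out(
  linear=[
    [0, 0, 0],
    [0, 0, 0],
    [0, 0, 0],
    [0, 0, 0],
    [0, 0, 0],
    [0, 0, 0],
    [0, 0, -10],
    [0, 0, -40],
    [0, 0, -80],
    [0, 0, -110],
    [0, 0, -110],
  ],
  rot=[
    [0, 0, 0],
    [0, 0, 0],
    [0, 0, 0],
    [0, 0, 0],
    [0, 0, 0],
    [0, 0, 0],
    [0, 0, 0],
    [0, 0, 0],
    [0, 0, 0],
    [0, 0, 0],
    [0, 0, 0],
  ],
  claw=-1,
)

```text
time_s: 7.6
tcp_pos: [0.4379, 0.2476, 0.1326]
tool_rot: [0.707, 0.707, 0.004, 0.002]
ft_force: [1.7, 0.6, 0.1]
width: 1.0
gripper_force: 0.0
```

```bash
python3 -c "
from h import *
go([.462,-.2318,.13],90);go([.462,-.2318,.013])"
```

```text
tcp [0.4379 0.2476 0.1326] yaw 89.97 z [ 0.0084  0.0033 -1.    ] w 1.0 F [1.7 0.6 0.1] t 7.6
shift mm [-479.4   24.3    1.2]
rot deg [ 0.48 -0.19 -0.03]
tcp [0.4379 0.2476 0.1326] yaw 89.97 z [ 0.0084  0.0033 -1.    ] w 1.0 F [1.7 0.6 0.1] t 7.6
shift mm [-479.8   23.4  118.2]
```

carry_out(
  linear=[
    [-20, 1, 0],
    [-478, 27, 0],
    [-478, 27, 0],
    [-478, 27, 0],
    [-478, 27, 0],
    [-478, 27, 0],
    [-478, 27, 0],
    [-478, 27, 0],
    [-478, 27, 0],
    [-478, 27, 0],
    [-478, 27, 0],
    [-478, 27, 0],
    [-478, 27, 0],
    [-478, 27, 0],
    [-478, 27, 0],
    [-478, 27, 0],
    [-478, 27, 0],
  ],
  rot=[
    [0, 0, 0],
    [0, 0, 0],
    [0, 0, 0],
    [0, 0, 0],
    [0, 0, 0],
    [0, 0, 0],
    [0, 0, 0],
    [0, 0, 0],
    [0, 0, 0],
    [0, 0, 0],
    [0, 0, 0],
    [0, 0, 0],
    [0, 0, 0],
    [0, 0, 0],
    [0, 0, 0],
    [0, 0, 0],
    [0, 0, 0],
  ],
)

```text
time_s: 9.02
tcp_pos: [0.4612, -0.2304, 0.1264]
tool_rot: [0.707, 0.707, 0.0, -0.0]
ft_force: [0.6, 0.3, 0.5]
width: 1.002
gripper_force: 0.0
```

```bash
python3 -c "
from h import *
go([.462,-.2318,.020],90)
C={'coaster_top':((418.6,196.4),(175.6,293.9)),'wide_tin_mid':((423,180),(169,296)),'narrow_tin_mid':((231.2,232),(329,184.8))}
fs=[ctrl.grab_frame('scene'),ctrl.grab_frame('top')]
M=[]
for f in fs:
  o=[ctrl.outline_of('wide_tin_mid',f)[:1],ctrl.outline_of('coaster_top',f)[:1]]
  for x in o: print([(round(y['conf'],2),y['rect'],np.argwhere(y['pixels']).mean(0)[::-1].round(1)) for y in x])
  M.append(np.argwhere(o[0][0]['pixels']).mean(0)[::-1])
print(fit('wide_tin_mid',list(zip(fs,M)),.006))
save(fs[0],'pics/a.png',(370,130,470,230),4);save(fs[1],'pics/b.png',(125,245,225,345),4)
cv2.imwrite('pics/w2.png',np.hstack([cv2.imread('pics/a.png'),cv2.imread('pics/b.png')]))"
```

```text
tcp [ 0.4612 -0.2304  0.1264] yaw 90.05 z [-3.e-04  4.e-04 -1.e+00] w 1.002 F [0.6 0.3 0.5] t 9.0
shift mm [ -1.5   0.9 106.4]
rot deg [-0.02 -0.02  0.05]
[(0.72, [404.5, 166.9, 38.3, 38.9], array([422.6, 186.3]))]
[(0.57, [390.1, 179.1, 58.4, 36.7], array([416.5, 202.1]))]
[(0.88, [155.0, 279.9, 35.6, 34.5], array([171. , 295.3]))]
[(0.62, [149.6, 268.5, 50.3, 51.0], array([179.2, 292.5]))]
(array([0.4345554 , 0.24609449]), array([-0.73012209,  1.06849836, -0.4886343 ,  0.81822882]))
```

View pics/w2.png

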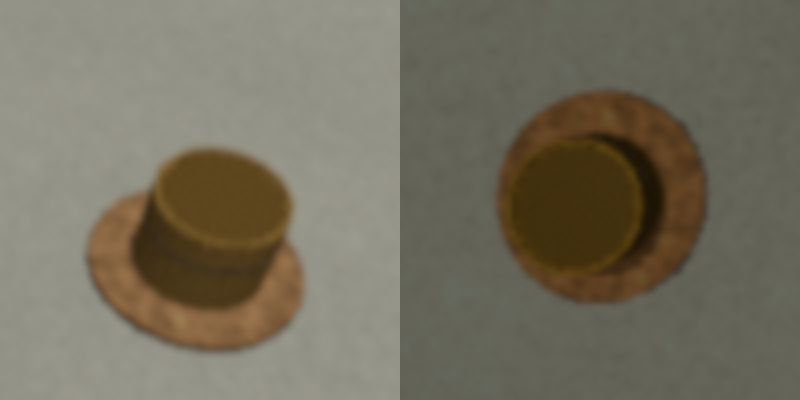

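The wide tin stands upright at about (423,186) in the scene view and (171,295) in the top view. It is concentric with the coaster to under 1 mm. Next comes the middle tin.

carry_out(
  linear=[
    [-1, 1, 30],
    [-1, 1, 60],
    [-1, 1, 80],
    [-1, 1, 92],
    [-1, 1, 100],
    [-1, 1, 104],
    [-1, 1, 105],
    [-1, 1, 105],
  ],
  rot=[
    [0, 0, 0],
    [0, 0, 0],
    [0, 0, 0],
    [0, 0, 0],
    [0, 0, 0],
    [0, 0, 0],
    [0, 0, 0],
    [0, 0, 0],
  ],
)

```text
time_s: 9.98
tcp_pos: [0.4626, -0.2329, 0.0217]
tool_rot: [0.707, 0.707, 0.0, 0.0]
ft_force: [0.5, 0.3, 0.3]
width: 1.002
gripper_force: 0.0
```

carry_out(
  linear=[
    [0, 0, 0],
    [0, 0, 0],
    [0, 0, 0],
    [0, 0, 0],
    [0, 0, 0],
    [0, 0, 0],
    [0, 0, 0],
    [0, 0, 0],
    [0, 0, 0],
    [0, 0, 0],
  ],
  rot=[
    [0, 0, 0],
    [0, 0, 0],
    [0, 0, 0],
    [0, 0, 0],
    [0, 0, 0],
    [0, 0, 0],
    [0, 0, 0],
    [0, 0, 0],
    [0, 0, 0],
    [0, 0, 0],
  ],
  claw=1,
  newtons=30,
)

```text
time_s: 10.82
tcp_pos: [0.4627, -0.233, 0.022]
tool_rot: [0.707, 0.707, 0.0, 0.001]
ft_force: [-0.9, 0.4, 5.9]
width: 0.578
gripper_force: 30.2
```

```bash
python3 -c "
from h import *
go([.4347,.246,.075],90)"
```

```text
tcp [ 0.4627 -0.233   0.022 ] yaw 89.96 z [ 1.e-03 -7.e-04 -1.e+00] w 0.578 F [-0.9  0.4  5.9] t 10.8
shift mm [479.  -28.3 -53.3]
rot deg [ 0.06  0.04 -0.04]
```

carry_out(
  linear=[
    [0, 0, -10],
    [0, 0, -30],
    [10, -1, -60],
    [30, -2, -85],
    [60, -4, -95],
    [95, -6, -95],
    [130, -8, -95],
    [165, -10, -95],
    [200, -12, -95],
    [235, -14, -95],
    [270, -16, -95],
    [305, -18, -95],
    [340, -20, -95],
    [375, -22, -95],
    [405, -24, -95],
    [430, -25, -95],
    [450, -26, -95],
    [465, -27, -95],
    [478, -28, -95],
    [478, -28, -95],
  ],
  rot=[
    [0, 0, 0],
    [0, 0, 0],
    [0, 0, 0],
    [0, 0, 0],
    [0, 0, 0],
    [0, 0, 0],
    [0, 0, 0],
    [0, 0, 0],
    [0, 0, 0],
    [0, 0, 0],
    [0, 0, 0],
    [0, 0, 0],
    [0, 0, 0],
    [0, 0, 0],
    [0, 0, 0],
    [0, 0, 0],
    [0, 0, 0],
    [0, 0, 0],
    [0, 0, 0],
    [0, 0, 0],
  ],
)

```text
time_s: 12.48
tcp_pos: [0.4344, 0.2473, 0.1169]
tool_rot: [0.707, 0.708, 0.0, -0.0]
ft_force: [-0.0, -0.5, -0.7]
width: 0.578
gripper_force: 31.5
```

carry_out(
  linear=[
    [0, 0, 10],
    [0, 0, 20],
    [0, 0, 28],
    [0, 0, 30],
    [0, 0, 30],
    [0, 0, 30],
  ],
  rot=[
    [0, 0, 0],
    [0, 0, 0],
    [0, 0, 0],
    [0, 0, 0],
    [0, 0, 0],
    [0, 0, 0],
  ],
)

```text
time_s: 12.98
tcp_pos: [0.4346, 0.2448, 0.0861]
tool_rot: [0.708, 0.707, -0.0, -0.0]
ft_force: [0.4, 0.2, -0.7]
width: 0.577
gripper_force: 31.5
```

```bash
python3 -c "
from h import *
go([.4347,.2448,.075],90)
f=ctrl.grab_frame('scene');save(f,'pics/m1.png',(370,90,490,230),4)
for q in ('middle_tin_mid','wide_tin_mid'): print([(round(o['conf'],2),o['rect']) for o in ctrl.outline_of(q,f)[:2]])
p=np.array([proj(f,x) for x in cyl(.05,.062)+[.4347,.246,.065]]);print(p.min(0),p.max(0)-p.min(0))"
```

```text
tcp [0.4346 0.2448 0.0861] yaw 89.92 z [-6.e-04 -3.e-04 -1.e+00] w 0.577 F [ 0.4  0.2 -0.7] t 13.0
shift mm [-0.   0.1 11.1]
rot deg [-0.04  0.02 -0.08]
[(0.83, [413.6, 145.5, 30.4, 38.3])]
[(0.98, [403.8, 172.2, 38.3, 32.6])]
[413.09124173 143.13712347] [36.5583432  42.16448049]
```

View pics/m1.png

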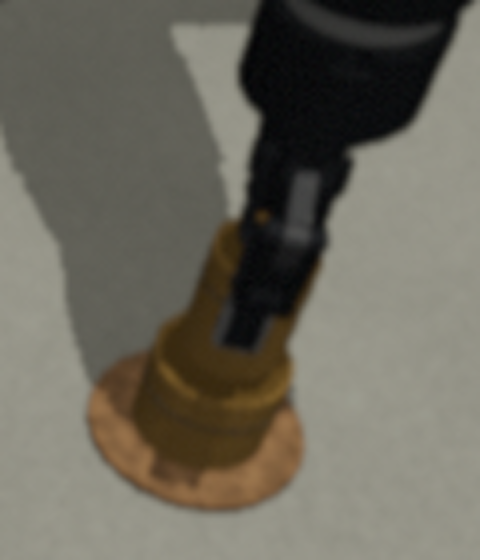

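The middle tin hangs level just above the wide tin, aligned with it: its left edge is at 413.6, where 413.1 was predicted. Now I lower it.

carry_out(
  linear=[
    [0, 0, 4],
    [0, 0, 7],
    [0, 0, 9],
    [0, 0, 10],
    [0, 0, 10.5],
    [0, 0, 10.5],
  ],
  rot=[
    [0, 0, 0],
    [0, 0, 0],
    [0, 0, 0],
    [0, 0, 0],
    [0, 0, 0],
    [0, 0, 0],
  ],
)

```text
time_s: 13.63
tcp_pos: [0.4345, 0.2453, 0.0756]
tool_rot: [0.707, 0.707, -0.0, -0.0]
ft_force: [-0.6, 0.1, -0.9]
width: 0.579
gripper_force: 31.5
```

carry_out(
  linear=[
    [0, 0, 0.5],
    [0, 0, 1],
    [0, 0, 1],
  ],
  rot=[
    [0, 0, 0],
    [0, 0, 0],
    [0, 0, 0],
  ],
)

```text
time_s: 13.88
tcp_pos: [0.4348, 0.2453, 0.075]
tool_rot: [0.707, 0.707, 0.0, 0.0]
ft_force: [-0.9, -0.1, 1.5]
width: 0.579
gripper_force: 31.7
```

carry_out(
  linear=[
    [0, 0, 0],
    [0, 0, 0],
    [0, 0, 0],
    [0, 0, 0],
    [0, 0, 0],
    [0, 0, 0],
    [0, 0, 0],
    [0, 0, -10],
    [0, 0, -40],
    [0, 0, -70],
    [0, 0, -90],
    [0, 0, -90],
    [0, 0, -90],
  ],
  rot=[
    [0, 0, 0],
    [0, 0, 0],
    [0, 0, 0],
    [0, 0, 0],
    [0, 0, 0],
    [0, 0, 0],
    [0, 0, 0],
    [0, 0, 0],
    [0, 0, 0],
    [0, 0, 0],
    [0, 0, 0],
    [0, 0, 0],
    [0, 0, 0],
  ],
  claw=-1,
)

```text
time_s: 14.97
tcp_pos: [0.4355, 0.2456, 0.1663]
tool_rot: [0.707, 0.707, 0.001, 0.001]
ft_force: [-0.9, -0.2, -0.7]
width: 1.004
gripper_force: 0.0
```

```bash
python3 -c "
from h import *
go([.6526,-.080,.12],90)"
```

```text
tcp [0.4355 0.2456 0.1663] yaw 89.96 z [ 0.0027  0.001  -1.    ] w 1.004 F [-0.9 -0.2 -0.7] t 15.0
shift mm [-325.5  217.2   46.6]
rot deg [ 0.16 -0.06 -0.04]
```

carry_out(
  linear=[
    [-20, 13, 0],
    [-325, 218, 40],
    [-325, 218, 40],
    [-325, 218, 40],
    [-325, 218, 40],
    [-325, 218, 40],
    [-325, 218, 40],
    [-325, 218, 40],
    [-325, 218, 40],
    [-325, 218, 40],
    [-325, 218, 40],
    [-325, 218, 40],
    [-325, 218, 40],
    [-325, 218, 40],
    [-325, 218, 40],
  ],
  rot=[
    [0, 0, 0],
    [0, 0, 0],
    [0, 0, 0],
    [0, 0, 0],
    [0, 0, 0],
    [0, 0, 0],
    [0, 0, 0],
    [0, 0, 0],
    [0, 0, 0],
    [0, 0, 0],
    [0, 0, 0],
    [0, 0, 0],
    [0, 0, 0],
    [0, 0, 0],
    [0, 0, 0],
  ],
)

```text
time_s: 16.22
tcp_pos: [0.6518, -0.0787, 0.1249]
tool_rot: [0.707, 0.707, -0.0, -0.0]
ft_force: [-0.3, 1.2, -0.4]
width: 0.998
gripper_force: 0.0
```

```bash
python3 -c "
from h import *
go([.6526,-.080,.008],90)
fs=[ctrl.grab_frame('scene'),ctrl.grab_frame('top')]
M=[]
for f in fs:
  o=ctrl.outline_of('middle_tin_mid',f); print([(round(y['conf'],2),y['rect'],np.argwhere(y['pixels']).mean(0)[::-1].round(1)) for y in o])
  M.append(np.argwhere(o[0]['pixels']).mean(0)[::-1])
print(fit('middle_tin_mid',list(zip(fs,M)),.053))
save(fs[0],'pics/a.png',(370,110,470,210),4);save(fs[1],'pics/b.png',(125,245,225,345),4)
cv2.imwrite('pics/m2.png',np.hstack([cv2.imread('pics/a.png'),cv2.imread('pics/b.png')]))"
```

```text
tcp [ 0.6518 -0.0787  0.1249] yaw 90.04 z [-5.e-04  2.e-04 -1.e+00] w 0.998 F [-0.3  1.2 -0.4] t 16.2
shift mm [ -1.4   0.9 116.9]
rot deg [-0.03 -0.01  0.04]
[(0.59, [413.8, 150.0, 33.7, 42.5], array([430.7, 167.6]))]
[(0.73, [146.6, 284.7, 34.1, 27.4], array([162.8, 297.8]))]
(array([0.4346785 , 0.24747893]), array([-0.59732709,  1.06603451, -0.36360569,  0.76306816]))
```

View pics/m2.png

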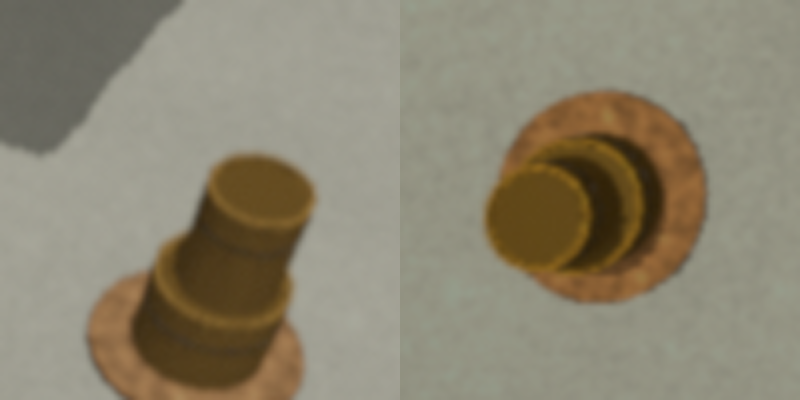

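The middle tin sits level inside the wide tin's rim, with its lid near (433,157) in the scene view. Next is the narrow tin.

carry_out(
  linear=[
    [-1, 1, 30],
    [-1, 1, 60],
    [-1, 1, 85],
    [-1, 1, 100],
    [-1, 1, 108],
    [-1, 1, 112],
    [-1, 1, 113],
    [-1, 1, 113],
  ],
  rot=[
    [0, 0, 0],
    [0, 0, 0],
    [0, 0, 0],
    [0, 0, 0],
    [0, 0, 0],
    [0, 0, 0],
    [0, 0, 0],
    [0, 0, 0],
  ],
)

```text
time_s: 17.08
tcp_pos: [0.654, -0.081, 0.0127]
tool_rot: [0.707, 0.707, 0.0, 0.001]
ft_force: [0.8, 0.9, 0.3]
width: 1.0
gripper_force: 0.0
```

carry_out(
  linear=[
    [0, 0, 0],
    [0, 0, 0],
    [0, 0, 0],
    [0, 0, 0],
    [0, 0, 0],
    [0, 0, 0],
    [0, 0, 0],
    [0, 0, 0],
    [0, 0, 0],
    [0, 0, 0],
    [0, 0, 0],
    [0, 0, 0],
  ],
  rot=[
    [0, 0, 0],
    [0, 0, 0],
    [0, 0, 0],
    [0, 0, 0],
    [0, 0, 0],
    [0, 0, 0],
    [0, 0, 0],
    [0, 0, 0],
    [0, 0, 0],
    [0, 0, 0],
    [0, 0, 0],
    [0, 0, 0],
  ],
  claw=1,
  newtons=30,
)

```text
time_s: 18.08
tcp_pos: [0.6537, -0.081, 0.0124]
tool_rot: [0.707, 0.707, 0.0, 0.0]
ft_force: [-0.9, 0.2, 5.4]
width: 0.387
gripper_force: 29.6
```

```bash
python3 -c "
from h import *
go([.4347,.247,.1245],90)"
```

```text
tcp [ 0.6537 -0.081   0.0124] yaw 89.95 z [ 7.e-04 -2.e-04 -1.e+00] w 0.387 F [-0.9  0.2  5.4] t 18.1
shift mm [ 327.8 -219.2 -112.3]
rot deg [ 0.04  0.01 -0.05]
```

carry_out(
  linear=[
    [0, 0, -10],
    [0, 0, -35],
    [0, 0, -70],
    [5, -3, -105],
    [20, -13, -130],
    [45, -30, -140],
    [72, -48, -140],
    [99, -66, -140],
    [126, -84, -140],
    [153, -102, -140],
    [180, -121, -140],
    [207, -139, -140],
    [234, -157, -140],
    [258, -173, -140],
    [280, -188, -140],
    [298, -200, -140],
    [312, -209, -140],
    [322, -216, -140],
    [327, -219, -140],
    [327, -219, -140],
  ],
  rot=[
    [0, 0, 0],
    [0, 0, 0],
    [0, 0, 0],
    [0, 0, 0],
    [0, 0, 0],
    [0, 0, 0],
    [0, 0, 0],
    [0, 0, 0],
    [0, 0, 0],
    [0, 0, 0],
    [0, 0, 0],
    [0, 0, 0],
    [0, 0, 0],
    [0, 0, 0],
    [0, 0, 0],
    [0, 0, 0],
    [0, 0, 0],
    [0, 0, 0],
    [0, 0, 0],
    [0, 0, 0],
  ],
)

```text
time_s: 19.75
tcp_pos: [0.4342, 0.2469, 0.152]
tool_rot: [0.707, 0.707, 0.0, -0.0]
ft_force: [-0.5, 0.8, -1.0]
width: 0.391
gripper_force: 30.0
```

carry_out(
  linear=[
    [0, 0, 6],
    [0, 0, 12],
    [0, 0, 16],
    [0, 0, 18],
    [0, 0, 18],
    [0, 0, 18],
  ],
  rot=[
    [0, 0, 0],
    [0, 0, 0],
    [0, 0, 0],
    [0, 0, 0],
    [0, 0, 0],
    [0, 0, 0],
  ],
)

```text
time_s: 20.25
tcp_pos: [0.4347, 0.2459, 0.1336]
tool_rot: [0.708, 0.707, -0.0, -0.0]
ft_force: [-0.2, 0.0, -1.4]
width: 0.39
gripper_force: 30.0
```

```bash
python3 -c "
from h import *
go([.4347,.246,.1245],90)
f=ctrl.grab_frame('scene');save(f,'pics/n1.png',(380,60,500,200),4)
for q in ('narrow_tin_mid','middle_tin_mid'): print([(round(o['conf'],2),o['rect']) for o in ctrl.outline_of(q,f)[:2]])
p=np.array([proj(f,x) for x in cyl(.034,.046)+[.4347,.247,.122]]);print(p.min(0),p.max(0)-p.min(0))"
```

```text
tcp [0.4347 0.2459 0.1336] yaw 89.93 z [-5.e-04 -2.e-04 -1.e+00] w 0.39 F [-0.2  0.  -1.4] t 20.2
shift mm [0.1 0.  9.1]
rot deg [-0.03  0.01 -0.07]
[]
[(0.85, [414.2, 150.8, 35.6, 37.2])]
[425.87960521 128.88388995] [27.19337749 32.05250128]
```

View pics/n1.png

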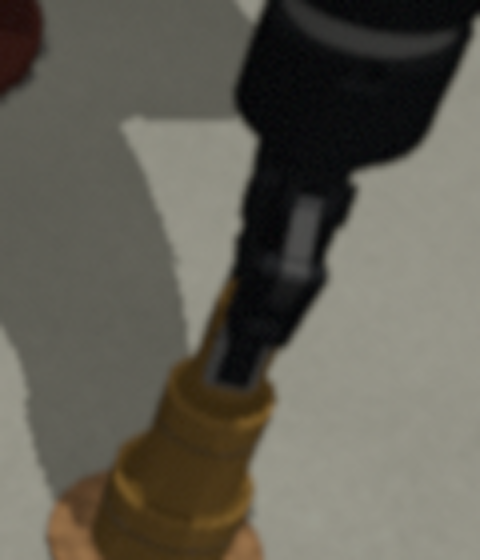

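The narrow tin hangs level and central over the middle tin's lid, at about (436,152). Now I lower it.

carry_out(
  linear=[
    [0, 0, 3],
    [0, 0, 6],
    [0, 0, 8],
    [0, 0, 9],
    [0, 0, 9],
    [0, 0, 9],
  ],
  rot=[
    [0, 0, 0],
    [0, 0, 0],
    [0, 0, 0],
    [0, 0, 0],
    [0, 0, 0],
    [0, 0, 0],
  ],
)

```text
time_s: 20.9
tcp_pos: [0.4346, 0.2463, 0.1248]
tool_rot: [0.707, 0.707, -0.0, -0.0]
ft_force: [-1.0, -0.4, -1.4]
width: 0.389
gripper_force: 30.1
```

carry_out(
  linear=[
    [0, 0, 0.5],
    [0, 0, 0.7],
    [0, 0, 0.7],
  ],
  rot=[
    [0, 0, 0],
    [0, 0, 0],
    [0, 0, 0],
  ],
)

```text
time_s: 21.15
tcp_pos: [0.4347, 0.2463, 0.1244]
tool_rot: [0.707, 0.707, 0.0, 0.0]
ft_force: [-1.0, -1.2, 3.2]
width: 0.392
gripper_force: 30.3
```

Contact. Next I release, rise and move to above the pig.

carry_out(
  linear=[
    [0, 0, 0],
    [0, 0, 0],
    [0, 0, 0],
    [0, 0, 0],
    [0, 0, 0],
    [0, 0, 0],
    [0, 0, 0],
    [0, 0, 0],
    [0, 0, -10],
    [0, 0, -30],
    [0, 0, -55],
    [0, 0, -65],
    [0, 0, -65],
  ],
  rot=[
    [0, 0, 0],
    [0, 0, 0],
    [0, 0, 0],
    [0, 0, 0],
    [0, 0, 0],
    [0, 0, 0],
    [0, 0, 0],
    [0, 0, 0],
    [0, 0, 0],
    [0, 0, 0],
    [0, 0, 0],
    [0, 0, 0],
    [0, 0, 0],
  ],
  claw=-1,
)

```text
time_s: 22.23
tcp_pos: [0.4363, 0.2469, 0.1919]
tool_rot: [0.707, 0.707, 0.002, 0.001]
ft_force: [1.3, 0.0, -0.1]
width: 0.999
gripper_force: 0.0
```

carry_out(
  linear=[
    [-8, 12, 0],
    [-132, 199, 70],
    [-132, 199, 70],
    [-132, 199, 70],
    [-132, 199, 70],
    [-132, 199, 70],
    [-132, 199, 70],
    [-132, 199, 70],
    [-132, 199, 70],
    [-132, 199, 70],
    [-132, 199, 70],
  ],
  rot=[
    [0, 0, 0],
    [0, 0, 0],
    [0, 0, 0],
    [0, 0, 0],
    [0, 0, 0],
    [0, 0, 0],
    [0, 0, 0],
    [0, 0, 0],
    [0, 0, 0],
    [0, 0, 0],
    [0, 0, 0],
  ],
)

```text
time_s: 23.15
tcp_pos: [0.6327, 0.1145, 0.1189]
tool_rot: [0.707, 0.707, -0.0, -0.0]
ft_force: [-0.9, -0.8, 0.7]
width: 1.001
gripper_force: 0.0
```

```bash
python3 -c "
from h import *
go([.6336,.1143,.005],90)
fs=[ctrl.grab_frame('scene'),ctrl.grab_frame('top')]
M=[]
for f in fs:
  o=ctrl.outline_of('narrow_tin_mid',f); print([(round(y['conf'],2),y['rect'],np.argwhere(y['pixels']).mean(0)[::-1].round(1)) for y in o])
  if o:M.append((f,np.argwhere(o[0]['pixels']).mean(0)[::-1]))
  print(cen(f,SH['narrow_tin_mid']+[.4347,.247,.112]))
if M: print(fit('narrow_tin_mid',M,.112,(.4347,.247)))
save(fs[0],'pics/a.png',(380,100,480,200),4);save(fs[1],'pics/b.png',(125,245,225,345),4)
cv2.imwrite('pics/n2.png',np.hstack([cv2.imread('pics/a.png'),cv2.imread('pics/b.png')]))"
```

```text
tcp [0.6327 0.1145 0.1189] yaw 90.0 z [-9.e-04  1.e-04 -1.e+00] w 1.001 F [-0.9 -0.8  0.7] t 23.1
shift mm [ -0.2   1.  113.9]
rot deg [-0.05 -0.   -0.  ]
[(0.65, [431.1, 133.2, 20.9, 30.1], array([438.6, 147.4]))]
[437.63482415 148.91949469]
[]
[155.06789767 301.05047421]
(array([0.42999183, 0.24843625]), array([1.18121147e-06, 2.36716096e-06]))
```

View pics/n2.png

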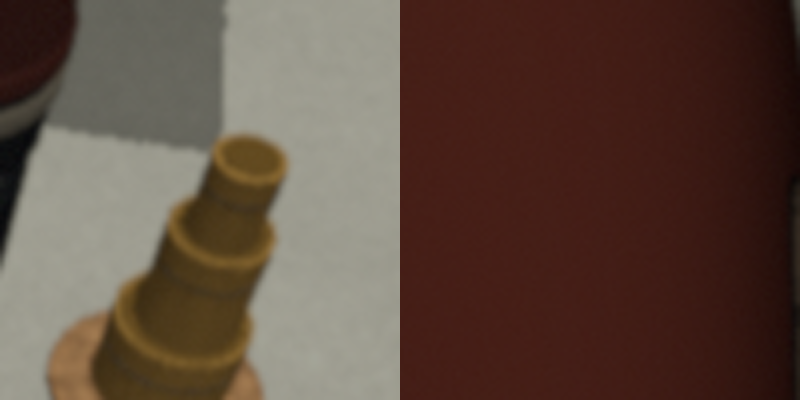

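The narrow tin stands level and central in the middle tin's rim, with its lid near (442,140). The pig is next.

carry_out(
  linear=[
    [0, 1, 30],
    [0, 1, 60],
    [0, 1, 85],
    [0, 1, 100],
    [0, 1, 108],
    [0, 1, 112],
    [0, 1, 113],
    [0, 1, 113],
  ],
  rot=[
    [0, 0, 0],
    [0, 0, 0],
    [0, 0, 0],
    [0, 0, 0],
    [0, 0, 0],
    [0, 0, 0],
    [0, 0, 0],
    [0, 0, 0],
  ],
)

```text
time_s: 24.02
tcp_pos: [0.6352, 0.1143, 0.007]
tool_rot: [0.707, 0.707, 0.001, 0.0]
ft_force: [0.1, 0.1, 0.3]
width: 1.004
gripper_force: 0.0
```

carry_out(
  linear=[
    [0, 0, 0],
    [0, 0, 0],
    [0, 0, 0],
    [0, 0, 0],
    [0, 0, 0],
    [0, 0, 0],
    [0, 0, 0],
    [0, 0, 0],
    [0, 0, 0],
    [0, 0, 0],
    [0, 0, 0],
    [0, 0, 0],
  ],
  rot=[
    [0, 0, 0],
    [0, 0, 0],
    [0, 0, 0],
    [0, 0, 0],
    [0, 0, 0],
    [0, 0, 0],
    [0, 0, 0],
    [0, 0, 0],
    [0, 0, 0],
    [0, 0, 0],
    [0, 0, 0],
    [0, 0, 0],
  ],
  claw=1,
  newtons=30,
)

```text
time_s: 25.02
tcp_pos: [0.6348, 0.1141, 0.0066]
tool_rot: [0.707, 0.707, 0.0, 0.0]
ft_force: [-1.2, 0.1, 5.4]
width: 0.341
gripper_force: 29.5
```

```bash
python3 -c "
from h import *
go([.4345,.247,.1635],90)"
```

```text
tcp [0.6348 0.1141 0.0066] yaw 89.96 z [ 7.e-04  0.e+00 -1.e+00] w 0.341 F [-1.2  0.1  5.4] t 25.0
shift mm [ 132.7 -200.3 -157. ]
rot deg [ 0.04 -0.   -0.04]
```

carry_out(
  linear=[
    [0, 0, -10],
    [0, 0, -35],
    [0, 0, -70],
    [0, 0, -105],
    [0, 0, -140],
    [0, 0, -170],
    [3, -4, -182],
    [12, -18, -185],
    [28, -42, -185],
    [46, -69, -185],
    [64, -96, -185],
    [82, -123, -185],
    [98, -147, -185],
    [111, -167, -185],
    [121, -182, -185],
    [128, -193, -185],
    [132, -199, -185],
    [133, -200, -185],
    [133, -200, -185],
    [133, -200, -185],
  ],
  rot=[
    [0, 0, 0],
    [0, 0, 0],
    [0, 0, 0],
    [0, 0, 0],
    [0, 0, 0],
    [0, 0, 0],
    [0, 0, 0],
    [0, 0, 0],
    [0, 0, 0],
    [0, 0, 0],
    [0, 0, 0],
    [0, 0, 0],
    [0, 0, 0],
    [0, 0, 0],
    [0, 0, 0],
    [0, 0, 0],
    [0, 0, 0],
    [0, 0, 0],
    [0, 0, 0],
    [0, 0, 0],
  ],
)

```text
time_s: 26.68
tcp_pos: [0.4354, 0.247, 0.1911]
tool_rot: [0.708, 0.707, 0.0, 0.0]
ft_force: [-0.4, -0.5, -0.4]
width: 0.34
gripper_force: 29.9
```

carry_out(
  linear=[
    [0, 0, 6],
    [0, 0, 12],
    [0, 0, 16],
    [0, 0, 18],
    [0, 0, 18],
    [0, 0, 18],
    [0, 0, 18],
  ],
  rot=[
    [0, 0, 0],
    [0, 0, 0],
    [0, 0, 0],
    [0, 0, 0],
    [0, 0, 0],
    [0, 0, 0],
    [0, 0, 0],
  ],
)

```text
time_s: 27.27
tcp_pos: [0.4348, 0.2473, 0.1732]
tool_rot: [0.707, 0.707, 0.0, 0.0]
ft_force: [0.5, 1.0, -0.6]
width: 0.342
gripper_force: 29.9
```

```bash
python3 -c "
from h import *
go([.4345,.247,.1646],90)
f=ctrl.grab_frame('scene');save(f,'pics/p1.png',(390,30,510,170),4)
f=ctrl.grab_frame('top');save(f,'pics/p1t.png',(100,245,220,385),4)
cv2.imwrite('pics/p1.png',cv2.resize(np.hstack([cv2.imread('pics/p1.png'),cv2.imread('pics/p1t.png')]),(800,467)))"
```

```text
tcp [0.4348 0.2473 0.1732] yaw 89.95 z [ 2.e-04  0.e+00 -1.e+00] w 0.342 F [ 0.5  1.  -0.6] t 27.3
shift mm [-0.3 -0.3  8.6]
rot deg [ 0.01 -0.   -0.05]
```

View pics/p1.png

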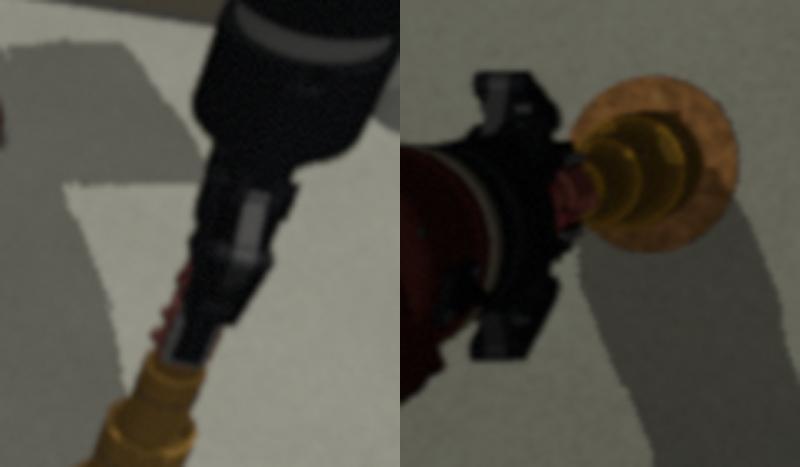

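The pig hangs upright and central just above the narrow tin's lid, at about (443,138). Now I lower it.

carry_out(
  linear=[
    [0, 0, 3],
    [0, 0, 6],
    [0, 0, 7.5],
    [0, 0, 8],
    [0, 0, 8],
    [0, 0, 8],
  ],
  rot=[
    [0, 0, 0],
    [0, 0, 0],
    [0, 0, 0],
    [0, 0, 0],
    [0, 0, 0],
    [0, 0, 0],
  ],
)

```text
time_s: 27.87
tcp_pos: [0.4346, 0.2473, 0.1651]
tool_rot: [0.707, 0.707, -0.0, -0.0]
ft_force: [0.1, 1.1, -0.9]
width: 0.336
gripper_force: 29.9
```

carry_out(
  linear=[
    [0, 0, 0.5],
    [0, 0, 0.7],
    [0, 0, 0.7],
  ],
  rot=[
    [0, 0, 0],
    [0, 0, 0],
    [0, 0, 0],
  ],
)

```text
time_s: 28.12
tcp_pos: [0.4347, 0.2473, 0.1646]
tool_rot: [0.707, 0.707, 0.0, 0.0]
ft_force: [0.3, -0.0, 0.7]
width: 0.339
gripper_force: 30.0
```

carry_out(
  linear=[
    [0, 0, 0.3],
    [0, 0, 0.3],
    [0, 0, 0.3],
    [0, 0, 0.3],
    [0, 0, 0.3],
    [0, 0, 0.3],
    [0, 0, 0.3],
    [0, 0, 0.3],
    [0, 0, -8],
    [0, 0, -25],
    [0, 0, -50],
    [0, 0, -75],
    [0, 0, -80],
    [0, 0, -80],
  ],
  rot=[
    [0, 0, 0],
    [0, 0, 0],
    [0, 0, 0],
    [0, 0, 0],
    [0, 0, 0],
    [0, 0, 0],
    [0, 0, 0],
    [0, 0, 0],
    [0, 0, 0],
    [0, 0, 0],
    [0, 0, 0],
    [0, 0, 0],
    [0, 0, 0],
    [0, 0, 0],
  ],
  claw=-1,
)

```text
time_s: 29.28
tcp_pos: [0.4358, 0.2477, 0.2466]
tool_rot: [0.707, 0.707, 0.002, 0.001]
ft_force: [0.0, -0.6, -1.0]
width: 1.003
gripper_force: 0.0
```

carry_out(
  linear=[
    [-10, 0, 0],
    [-300, 0, 0],
    [-300, 0, 0],
    [-300, 0, 0],
    [-300, 0, 0],
    [-300, 0, 0],
    [-300, 0, 0],
    [-300, 0, 0],
    [-300, 0, 0],
    [-300, 0, 0],
    [-300, 0, 0],
    [-300, 0, 0],
    [-300, 0, 0],
  ],
  rot=[
    [0, 0, 0],
    [0, 0, 0],
    [0, 0, 0],
    [0, 0, 0],
    [0, 0, 0],
    [0, 0, 0],
    [0, 0, 0],
    [0, 0, 0],
    [0, 0, 0],
    [0, 0, 0],
    [0, 0, 0],
    [0, 0, 0],
    [0, 0, 0],
  ],
)

```text
time_s: 30.37
tcp_pos: [0.4341, -0.0516, 0.2441]
tool_rot: [0.707, 0.708, -0.0, -0.0]
ft_force: [0.7, 0.1, 0.5]
width: 0.998
gripper_force: 0.0
```

```bash
python3 -c "
from h import *
fs=[ctrl.grab_frame('scene'),ctrl.grab_frame('top')]
M=[]
for f in fs:
  o=ctrl.outline_of('pig_mid',f); print([(round(y['conf'],2),y['rect'],np.argwhere(y['pixels']).mean(0)[::-1].round(1)) for y in o])
  if o:M.append((f,np.argwhere(o[0]['pixels']).mean(0)[::-1]))
  for q in('mug','carton','remote'): print(q,[(round(o['conf'],2),o['rect']) for o in ctrl.outline_of(q,f)[:1]])
print(fit('pig_mid',M,.158,(.4347,.247)))
save(fs[0],'pics/a.png',(370,90,500,220),3);save(fs[1],'pics/b.png',(105,240,235,370),3)
cv2.imwrite('pics/p2.png',np.hstack([cv2.imread('pics/a.png'),cv2.imread('pics/b.png')]))"
```

```text
[(0.58, [433.9, 110.4, 27.0, 34.8], array([447.1, 127.6]))]
mug [(0.58, [425.5, 238.9, 65.9, 63.1])]
carton [(0.72, [92.4, 165.7, 58.9, 56.0])]
remote [(0.67, [214.6, 275.7, 84.8, 46.4])]
[(0.71, [135.8, 290.1, 25.3, 22.5], array([147.3, 303.6]))]
mug [(0.78, [107.2, 183.6, 54.9, 39.0])]
carton [(0.86, [424.8, 167.4, 41.6, 53.5])]
remote [(0.81, [252.4, 124.8, 69.6, 26.3])]
(array([0.43294123, 0.2485849 ]), array([-0.63170467,  1.41172876, -0.34647908,  0.89810993]))
```

View pics/p2.png

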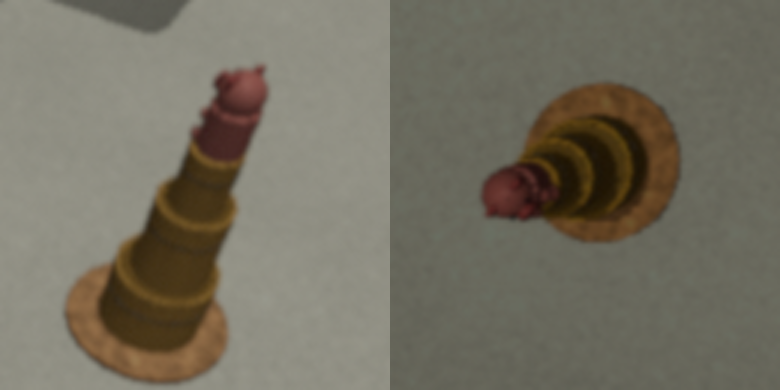

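The pile stands straight, with the pig upright and centred on top at (447,128). The mug, carton and remote are unmoved.

```bash
python3 -c "
from station import ctrl
print(ctrl.hand_in())"
```

```text
the job is handed in; nothing more can be done
None
```

Job handed in: the wide, middle and narrow tins are piled level in the middle of the coaster with the pig upright on top, and the last pictures show the mug, carton and remote unmoved; it took about 30 s of the 128 s allowed.

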